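# Bring the square tin of the nail carousel to the front and hold it there

## Task

On the workshop bench stands a carousel of nail jars. Turn it until its one square tin stands at the front, in line with the steel pointer of the carousel's foot, and hold the carousel still there so that a workmate can take from the tin: finish with the gripper still firmly holding the carousel, not letting go. Leave the glue bottle, the wood offcut and the hammer where they are.

Things in the scene. Friction and masses are not known exactly. Their poses are not given: they have to be found in the camera images.
- foot: The carousel's round steel foot, fixed to the bench, mostly hidden under the disc. Origin on the bench on the turning axis, z up. Its own -x is the FRONT: a steel pointer strip, 30 mm wide and 8 mm high, runs out that way along the bench to 197 mm from the axis; on it stands an upright fin 30 mm long radially, 6 mm thick, its top 49 mm above the bench, 147 to 177 mm from the axis.
- pointer (a point): Middle of the top edge of the pointer's upright fin, 49 mm above the bench, 162 mm from the carousel's axis in the foot's -x direction. The tin must stand in line between this and the axis. Axes as foot.
- carousel: The turning part, about 1.6 kg: plywood disc 250 mm across, top 45 mm above the bench; fixed on it a square centre post, five round glass jars (47 mm across, 75 high) and one square tin, 60 degrees apart, 92 mm from the axis. Turns either way about z without stops, light friction (0.04 N m), no spring, stays where left. Origin on the axis at bench height; its -x points to the tin.
- tin (a point): Centre of the lid's top of the square tin, the only square one: 49 mm square, 75 mm high, its top 120 mm above the bench, 92 mm from the axis in the carousel's -x direction, its sides parallel to the carousel's x and y axes. It is fixed to the disc and turns with it.
- post (a point): Point on the turning axis inside the square wooden post, 165 mm above the bench, 20 mm below the post's top: a good height to grip. The post is 36 mm square, its top 185 mm above the bench, 65 mm above the jars' lids; fixed to the disc, it turns it. Its sides are parallel to the carousel's x and y axes (this point has the same axes).
- glue_mid (a point): Bystander: centre of a narrow-necked plastic glue bottle standing on the bench, 60 mm across, 150 mm high. Leave alone.
- offcut_mid (a point): Bystander: centre of a pale wood offcut lying on the bench, 150 x 60 x 45 mm (its x, y, z). Leave alone.
- hammer: Bystander: a hammer lying on the bench, 260 mm long along its x axis, origin half-way along. Leave alone.

How it is judged (in metres and radians):
At the end, for the whole second after the job is handed in: The square tin's centre stands at the front within 12 mm (about 7 degrees) of the line from the carousel's axis to the pointer, the carousel turns at less than 0.1 rad/s, and the fingers still press on the carousel (any part of it) with more than 3 N (x of tin in the frame of foot below -0.05 m and y of tin in the frame of foot between -0.012 and 0.012 m and angular speed of carousel below 0.1 rad/s and contact force between the fingers and carousel above 3 N); the arm keeps its last pose, push and grip.
It fails at once if the glue bottle is moved more than 30 mm (distance of glue_mid from where it was at the start of the episode above 0.03 m).
It fails at once if the offcut is moved more than 30 mm (distance of offcut_mid from where it was at the start of the episode above 0.03 m).
It fails at once if the hammer is moved more than 30 mm (distance of hammer from where it was at the start of the episode above 0.03 m).
It also fails if it takes over 51 s, if anything falls off the work surface, if the arm or the gripper's body presses on something with over 40 N, if the wrist force passes 120 N, or if a joint passes its speed limit or range.

## Robot

A 6-joint arm with a two-finger parallel gripper is mounted at the origin on the work surface. World frame = base frame: x ahead of the robot, y to its left, z up, the work surface at z = 0. Lengths are in mm, angles in rad, forces in N, time in s.
With the tool pointing down it reaches from about 300 to 850 mm from the base axis. Payload 4.2 kg.
Tool frame: the origin (TCP) lies midway between the tips of the shut fingers; the grasp point (between the pads) lies behind it (manip.grip_depth is the z of the grasp point in the tool frame, in mm); z points along the fingers, x is the direction in which the jaws open and shut, and the axes are right-handed (so a half turn about z gives the same grasp; the last joint's range is limited). The gripper opens to 91 mm and grips with 3 to 60 N. Pads are 32 mm wide; open, the fingers measure 118 mm over their backs; the gripper's body (76 mm by 178 mm) begins 60 mm behind the grasp point.
Start: joints at [-1.216, 0.32, 1.565, -0, 1.257, -0.02], TCP at [210.504, -535.099, 213.976] pointing down, gripper open.
Joint ranges: [-3.11, 3.11], [-0.84, 2.01], [0.21, 2.61], [-1.34, 4.49], [0.05, 2.63], [-2.56, 2.56]. Speed limits (rad/s): [2.57, 2.57, 3.14, 3.14, 3.14, 3.14].

## Interface

Orientations are given as [roll, pitch, yaw] about the fixed x, y, z axes, in that order (R = Rz(yaw) Ry(pitch) Rx(roll)).
In Python, from rig import manip gives the robot as it stands. The module is installed in compiled form; this text tells all that it offers.
- The arm moves only by the tool send_rows, never from a script. Its argument "series" is text: rows parted by semicolons, each of 7 numbers parted by spaces: the shift along the tool's x, y, z in units of 10 cm (1.0 is 10 cm), then the turn, a rotation vector about the tool's x, y, z in units of 90 degrees (1.0 is 90 degrees), then the opening in per cent of the stroke, from 0 (shut) to 100 (fully open). In form: dx dy dz rx ry rz fingers; .... A call has 1 to 12 rows; each row is the pose to reach, as a shift and turn from the pose commanded when the call began, along the tool's axes at that moment; what a row does not reach only later rows make up. A row lasts 1/8 s, in which the tool goes at most 62.5 mm and 10.7 degrees, less where a joint would pass 70% of its speed; a pose out of reach is approached as far as the arm can. A call with a number of a shift or a turn outside -1 to 1 is refused whole. A call with a gripper value outside its range is refused whole. The fingers move at their own pace and stop on an object; "squeeze" is the grip in N (left out, the last holds). Time passes only in rows, so rows that repeat a pose let the fingers close. It gives the time, the measured TCP pose, the force and the opening at its end, in the units of the state.
- manip.get_state(): the state, without advancing time (a new reading comes with each control period).
- manip.read_camera(name): name is "side" or "top"; returns a dict with "img" (480x640x3 uint8, blue, green, red), "z_map" (480x640 float32, mm along the optical axis (not along the pixel's ray), 0 where there is no reading), "fovy" (degrees; the focal length in pixels is half the picture's height over the tangent of half this angle, whatever the lens; pixels are square), "cx", "cy" (the principal point, pixels), "D" ([k1, k2, p1, p2, k3] as OpenCV has them; the pictures are not rectified), "R" (3x3) and "t" (3): a world point X has camera coordinates R X + t. Camera axes: x right, y down, z forward; pixel columns grow to the right and rows downward; lengths in mm; the calibration is good to about 2 mm. A picture is of the moment at which its call begins.
- manip.hand_in(): hands the job in, once; it reports no verdict.
The state is a dict: "clock": time; "q": joint angles; "joint_vel": joint speeds; "tau": joint torques, N m; "ee_pos": TCP position; "tool_rot": TCP orientation; "ft_force": force on the tool from outside, world axes, zero at the start; "torque": the same for the moment, N m; "grip_width": finger opening in mm.
Only numpy, scipy, OpenCV 4.12 (cv2) and the standard library are available. Lean on these libraries where they do the work, as an engineer would, in place of code of your own. Each camera call takes 0.05 s, during which the arm holds its last target.

## Working session

There is one attempt and no reset: what is moved stays moved. The work goes in short steps, Python scripts to look and compute and a tool call to move; the robot and the scene stay as the last step left them, time stands still between calls to the robot, and variables do not carry over. Pictures are saved under pics/ and viewed, and the job is handed in when it is done.

Besides the shell and the picture viewer there is one more tool, called after "Emit:" by a JSON object that holds its "api" and its "payload", one argument or row to a line. send_rows: Moves the arm, as the interface text tells. Shifts and turns lie within -1 to 1; 1 stands for 10 cm of shift or 90 degrees of turn. Its arguments: {"type":"object","properties":{"series":{"type":"string"},"squeeze":{"type":"number"}},"required":["series"]}

```bash
mkdir -p pics; python3 - <<'E'
from rig import manip
import cv2,pickle
print(manip.get_state(), manip.grip_depth)
for n in("side","top"):
    c=manip.read_camera(n); cv2.imwrite(f"pics/{n}0.png",c["img"]); pickle.dump(c,open(f"{n}0.pkl","wb"))
    print(n,c["fovy"],c["cx"],c["cy"],c["D"],c["R"],c["t"])
E
```

```text
{'clock': 0.0, 'q': array([-1.21602183e+00,  3.20288174e-01,  1.56569900e+00,  1.20347037e-05,
        1.25739716e+00, -1.99784986e-02]), 'joint_vel': array([-0.00130818,  0.00176445, -0.00048052,  0.00127084,  0.00089103,
       -0.00034252]), 'tau': array([ 1.16089272e-03, -4.12460268e+01, -2.31970274e+01,  7.26148998e-02,
        4.54123376e-02, -1.35059254e-04]), 'ee_pos': array([ 210.31023092, -534.60149815,  213.11467907]), 'tool_rot': array([-3.14154542e+00,  1.79109375e-03, -1.19604701e+00]), 'ft_force': array([ 0.51245781, -0.17014754,  0.62865102]), 'torque': array([-0.02264522,  0.00334112,  0.01009429]), 'grip_width': 91.244184888131} -18.8
side 42.115332295956634 324.43187074528277 235.77180637811355 [-0.18866044  0.          0.          0.          0.        ] [[ 0.73290761  0.68000241 -0.02105135]
 [ 0.45719881 -0.51521182 -0.72493174]
 [-0.50380123  0.52168334 -0.68849896]] [-471.21558307 -181.40348127 1457.41115915]
top 45.63960978428164 310.5940382424678 234.9453786654913 [-0.03143806  0.          0.          0.          0.        ] [[ 0.02971696 -0.99953011  0.00751353]
 [-0.99382663 -0.03034956 -0.10671235]
 [ 0.10689024 -0.00429598 -0.99426155]] [  15.15364763  620.41186325 1185.16706221]
```

View pics/top0.png

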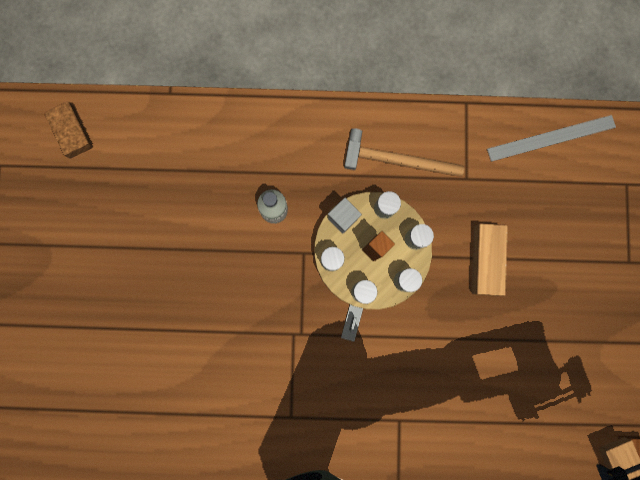

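View pics/side0.png

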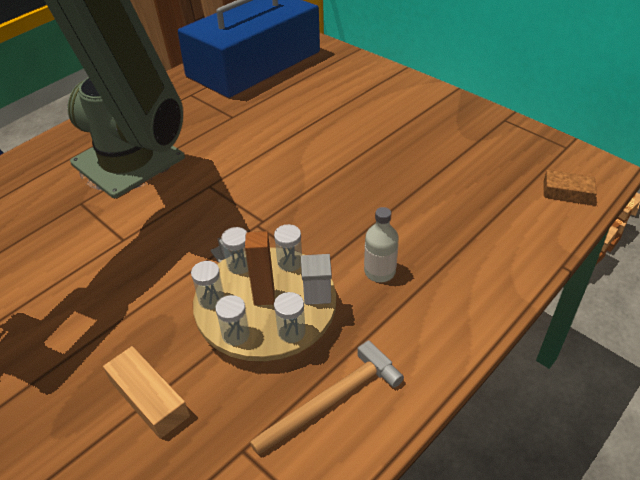

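The top view shows the tin at about (344,214), the post top at (379,246), the disc centred near (373,250) and the pointer at (352,322). In the side view the tin is at (316,266). Next I'll measure these.

```bash
cat > h.py <<'E'
import numpy as np,cv2,pickle
def K(c):
    f=240/np.tan(np.radians(c["fovy"]/2)); return np.array([[f,0,c["cx"]],[0,f,c["cy"]],[0,0,1]])
def ray(c,uv,z):
    p=cv2.undistortPoints(np.array(uv,float).reshape(-1,1,2),K(c),np.array(c["D"])).reshape(-1,2)
    d=np.c_[p,np.ones(len(p))]@c["R"]; o=-c["R"].T@c["t"]
    return o+d*((z-o[2])/d[:,2])[:,None]
E
python3 - <<'E'
from h import *
c=pickle.load(open("top0.pkl","rb")); im=c["img"]
b=im[185:345,295:450]; cv2.imwrite("pics/crop0.png",cv2.resize(b,None,fx=3.6,fy=3.6,interpolation=cv2.INTER_CUBIC))
# world XYZ from depth
v,u=np.mgrid[0:480,0:640]; p=cv2.undistortPoints(np.c_[u.ravel(),v.ravel()].astype(float).reshape(-1,1,2),K(c),np.array(c["D"])).reshape(-1,2)
Z=c["z_map"].ravel(); X=(np.c_[p,np.ones(len(p))]*Z[:,None]-c["t"])@c["R"]; X=X.reshape(480,640,3)
np.save("X.npy",X)
roi=np.zeros((480,640),bool); roi[180:345,300:450]=1
for lo,hi,n in((175,195,"post"),(112,128,"lids"),(40,56,"disc")):
    m=(roi&(X[...,2]>lo)&(X[...,2]<hi)).astype(np.uint8)
    cs,_=cv2.findContours(m,cv2.RETR_EXTERNAL,cv2.CHAIN_APPROX_NONE)
    for q in cs:
        a=cv2.contourArea(q)
        if a<15: continue
        mm=np.zeros_like(m); cv2.drawContours(mm,[q],-1,1,-1); mm&=m
        P=X[mm>0]; z=P[:,2].mean()
        W=ray(c,q.reshape(-1,2),dict(post=185,lids=120,disc=45)[n])[:,:2].astype(np.float32)
        print(n,a,q.reshape(-1,2).mean(0),z,P.mean(0)[:2],cv2.minAreaRect(W),cv2.minEnclosingCircle(W))
        if n=="disc" and a>500: print(cv2.fitEllipse(cv2.convexHull(W)))
E
```

```text
post 357.5 [380.64912281 243.75438596] 184.27852505405576 [591.49244887 -97.65689473] ((591.355712890625, -97.4382553100586), (35.5693244934082, 36.046722412109375), 46.33755111694336) ((591.2996826171875, -97.44816589355469), 24.3594913482666)
lids 404.5 [365.13846154 291.12307692] 119.55719095305984 [502.87083625 -76.01163273] ((502.93133544921875, -75.94482421875), (43.047481536865234, 43.417205810546875), 1.6583172082901) ((502.6435241699219, -76.10560607910156), 23.203062057495117)
lids 414.0 [409.87878788 279.46969697] 119.48859489725702 [ 528.13787385 -163.89375209] ((528.0772094726562, -163.3068084716797), (45.33173370361328, 45.50485610961914), 0.8063159584999084) ((527.9644775390625, -163.8297119140625), 23.72772216796875)
lids 402.5 [332.21538462 257.73846154] 119.35195709374133 [566.47849897  -9.85600582] ((566.7897338867188, -9.845867156982422), (45.465576171875, 45.14741897583008), 77.67765045166016) ((566.42333984375, -9.877215385437012), 23.286720275878906)
lids 405.0 [421.48484848 234.90909091] 119.7327527373709 [ 617.33099137 -186.1831485 ] ((617.0067749023438, -186
[... 544 characters left out ...]
5092163086), 46.49919509887695) ((680.6900024414062, -119.98282623291016), 23.930448532104492)
disc 28.5 [352.87096774 323.74193548] 48.508724667136406 [435.80429161 -59.56007258] ((434.91595458984375, -59.78302764892578), (6.568131446838379, 29.585100173950195), 77.14933776855469) ((434.63604736328125, -61.00999450683594), 14.80109691619873)
disc 8385.0 [375.73193916 246.83079848] 44.96688167816331 [586.65687804 -96.01054687] ((591.7767333984375, -98.07518768310547), (245.83514404296875, 247.84962463378906), 1.6438816785812378) ((591.9934692382812, -98.18167114257812), 124.64224243164062)
((591.9708251953125, -98.24613189697266), (248.35910034179688, 248.73931884765625), 42.989986419677734)
```

View pics/crop0.png

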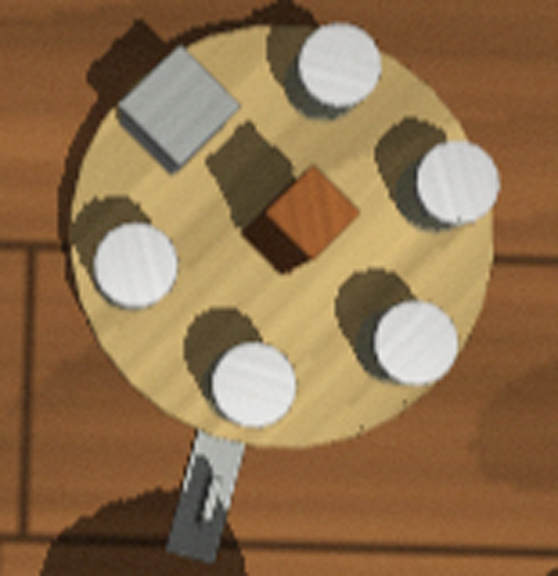

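Emit:
{"api": "send_rows", "payload": {
  "series": "-0.13 -0.25 0 0 0 0 100;-0.26 -0.5 0 0 0 0 100;-0.39 -0.75 0 0 0 0 100;-0.52 -1 0 0 0 0 100",
  "squeeze": 40
}}

```text
clock: 0.6
ee_pos: [284.9, -449.1, 213.5]
tool_rot: [3.141, 0.001, -1.196]
ft_force: [0.5, -0.3, -0.6]
grip_width: 91.3
```

Emit:
{"api": "send_rows", "payload": {
  "series": "-0.13 -0.25 0 0 0 0 100;-0.26 -0.5 0 0 0 0 100;-0.39 -0.75 0 0 0 0 100;-0.52 -1 0 0 0 0 100"
}}

```text
clock: 1.1
ee_pos: [358.9, -364.2, 213.6]
tool_rot: [3.141, 0.001, -1.196]
ft_force: [0.1, -0.0, -0.1]
grip_width: 91.3
```

Emit:
{"api": "send_rows", "payload": {
  "series": "-0.13 -0.25 0 0 0 0 100;-0.26 -0.5 0 0 0 0 100;-0.39 -0.75 0 0 0 0 100;-0.52 -1 0 0 0 0 100"
}}

```text
clock: 1.6
ee_pos: [432.9, -279.2, 213.5]
tool_rot: [3.141, 0.001, -1.196]
ft_force: [-0.1, 0.0, 0.8]
grip_width: 91.5
```

Emit:
{"api": "send_rows", "payload": {
  "series": "-0.13 -0.25 0 0 0 0 100;-0.26 -0.5 0 0 0 0 100;-0.39 -0.75 0 0 0 0 100;-0.52 -1 0 0 0 0 100;-0.52 -1 0 0 0 0 100"
}}

```text
clock: 2.22
ee_pos: [507.2, -193.9, 213.4]
tool_rot: [3.141, 0.001, -1.193]
ft_force: [-0.4, 0.2, -1.9]
grip_width: 91.2
```

Emit:
{"api": "send_rows", "payload": {
  "series": "-0.15 -0.25 0 0 0 -0.07 100;-0.3 -0.5 0 0 0 -0.14 100;-0.45 -0.75 0 0 0 -0.21 100;-0.58 -1 0 0 0 -0.271 100;-0.58 -1 0 0 0 -0.271 100;-0.58 -1 0 0 0 -0.271 100"
}}

```text
clock: 2.98
ee_pos: [577.5, -105.4, 213.7]
tool_rot: [3.14, 0.001, -0.772]
ft_force: [-0.2, -0.2, 0.3]
grip_width: 90.9
```

```bash
python3 - <<'E'
from h import *
from rig import manip
s=manip.get_state();print(s)
t=s["tool_rot"][2]; d=np.array([591.7,-97.9])-s["ee_pos"][:2]
print("x",d@[np.cos(t),np.sin(t)],"y",d@[np.sin(t),-np.cos(t)],"yaw deg",np.degrees(t))
c=manip.read_camera("side"); cv2.imwrite("pics/side1.png",c["img"])
# strip direction check
X=np.load("X.npy");c=pickle.load(open("top0.pkl","rb"))
m=np.zeros((480,640),bool);m[300:345,330:375]=1
m&=(X[...,2]>4)&(X[...,2]<14)
cs,_=cv2.findContours(m.astype(np.uint8),0,1); q=max(cs,key=cv2.contourArea)
W=ray(c,q.reshape(-1,2),8)[:,:2].astype(np.float32); print(cv2.minAreaRect(W))
r=cv2.minAreaRect(W)[0]; print(np.degrees(np.arctan2(r[1]+97.9,r[0]-591.7)))
E
```

```text
{'clock': 2.975, 'q': array([-1.99696538e-01,  3.39466889e-01,  1.53563033e+00, -9.02834433e-04,
        1.26764969e+00,  5.72241253e-01]), 'joint_vel': array([-0.0072393 , -0.00656965,  0.00078781,  0.0034075 , -0.00106974,
       -0.00091807]), 'tau': array([ 5.17233722e-01, -4.21592617e+01, -2.34675658e+01,  1.10646717e-01,
       -2.70999240e-02, -2.23065341e-03]), 'ee_pos': array([ 577.52290949, -105.44916056,  213.67931696]), 'tool_rot': array([ 3.14024341e+00,  5.04024328e-04, -7.71668115e-01]), 'ft_force': array([-0.15429602, -0.24805852,  0.28287187]), 'torque': array([-0.02445177, -0.02744782,  0.01036029]), 'grip_width': 90.89411979738772}
x 4.897137544682041 y -15.296985464409696 yaw deg -44.21332618689065
((436.5665588378906, -59.40177536010742), (32.743370056152344, 73.72434997558594), 76.51378631591797)
166.0629144080208
```

Emit:
{"api": "send_rows", "payload": {
  "series": "0.05 -0.153 0 0 0 0 100;0.05 -0.153 0 0 0 0 100;0.05 -0.153 0.2 0 0 0 100;0.05 -0.153 0.35 0 0 0 100;0.05 -0.153 0.5 0 0 0 100;0.05 -0.153 0.6 0 0 0 100;0.05 -0.153 0.68 0 0 0 100;0.05 -0.153 0.68 0 0 0 100;0.05 -0.153 0.68 0 0 0 100"
}}

```text
clock: 4.15
ee_pos: [593.0, -97.1, 146.4]
tool_rot: [-3.141, -0.001, -0.77]
ft_force: [0.6, -0.2, 0.2]
grip_width: 91.0
```

```bash
python3 - <<'E'
from h import *
from rig import manip
for n in("side","top"):
    c=manip.read_camera(n); cv2.imwrite(f"pics/{n}2.png",cv2.resize(c["img"][180:360,180:460] if n=="side" else c["img"][180:360,260:500],None,fx=2.8,fy=2.8))
E
```

```text
(no output)
```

View pics/side2.png

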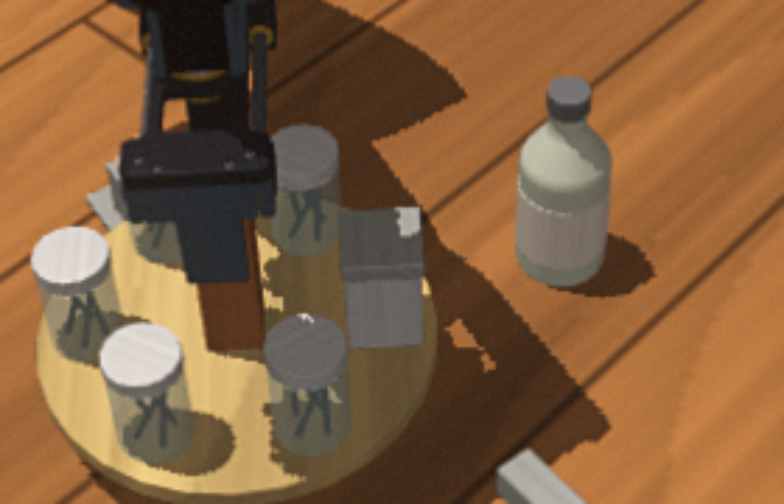

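The side view shows the finger straddling the post at crop (215,250). The tin is at (380,250), clear of the fingers, so I'll close the gripper.

Emit:
{"api": "send_rows", "payload": {
  "series": "0 0.01 0 0 0 0 0;0 0.01 0 0 0 0 0;0 0.01 0 0 0 0 0;0 0.01 0 0 0 0 0;0 0.01 0 0 0 0 0;0 0.01 0 0 0 0 0;0 0.01 0 0 0 0 0;0 0.01 0 0 0 0 0",
  "squeeze": 40
}}

```text
clock: 5.25
ee_pos: [590.6, -96.4, 145.8]
tool_rot: [3.141, 0.004, -0.77]
ft_force: [-3.7, 4.8, 2.1]
grip_width: 35.4
```

Emit:
{"api": "send_rows", "payload": {
  "series": "-0.01 0 0 0 0 -0.03 0;-0.01 0 0 0 0 -0.08 0;-0.01 0 0 0 0 -0.14 0;-0.01 0 0 0 0 -0.2 0;-0.01 0 0 0 0 -0.26 0;-0.01 0 0 0 0 -0.32 0;-0.01 0 0 0 0 -0.38 0;-0.01 0 0 0 0 -0.44 0;-0.01 0 0 0 0 -0.5 0;-0.01 0 0 0 0 -0.56 0;-0.01 0 0 0 0 -0.62 0;-0.01 0 0 0 0 -0.65 0"
}}

```text
clock: 6.75
ee_pos: [591.6, -96.7, 145.8]
tool_rot: [-3.141, -0.0, 0.253]
ft_force: [3.2, 2.1, -0.3]
grip_width: 36.0
```

```bash
cat > m.py <<'E'
from h import *
from rig import manip
import sys
s=manip.get_state();print(s["clock"],s["ee_pos"],np.degrees(s["tool_rot"]),s["q"][5],s["ft_force"],s["torque"],s["grip_width"])
for n in("side","top"):
    c=manip.read_camera(n); cv2.imwrite(f"pics/{n}{sys.argv[1]}.png",c["img"]); pickle.dump(c,open(f"{n}{sys.argv[1]}.pkl","wb"))
E
python3 m.py 3
```

```text
6.75 [591.62144995 -96.67994309 145.80474531] [-1.79988743e+02 -1.06745398e-02  1.44819451e+01] -0.4341921868703796 [ 3.21858379  2.06520915 -0.30510865] [-0.08087199  0.37954144  0.01303609] 36.02981388908201
```

View pics/side3.png

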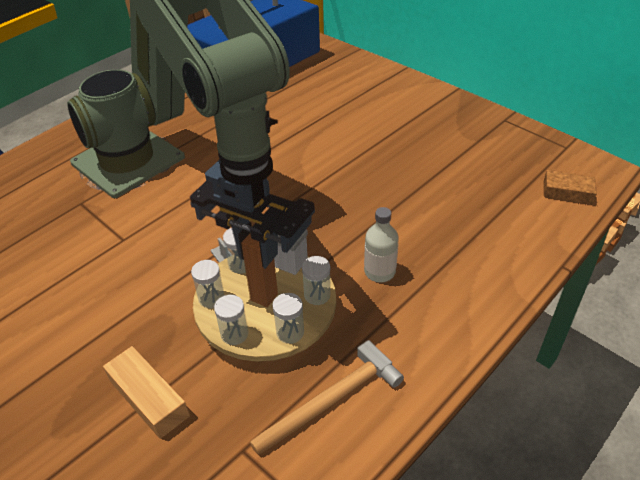

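The carousel is turning with the gripper, and the tin is now at about (292,252) beside the post. I'll make the second half of the turn.

Emit:
{"api": "send_rows", "payload": {
  "series": "0 0 0 0 0 -0.04 0;0 0 0 0 0 -0.1 0;0 0 0 0 0 -0.17 0;0 0 0 0 0 -0.24 0;0 0 0 0 0 -0.31 0;0 0 0 0 0 -0.38 0;0 0 0 0 0 -0.45 0;0 0 0 0 0 -0.52 0;0 0 0 0 0 -0.59 0;0 0 0 0 0 -0.65 0;0 0 0 0 0 -0.69 0;0 0 0 0 0 -0.69 0"
}}

```text
clock: 8.35
ee_pos: [592.4, -95.9, 145.7]
tool_rot: [3.14, -0.001, 1.335]
ft_force: [4.8, 6.0, -2.2]
grip_width: 35.9
```

Emit:
{"api": "send_rows", "payload": {
  "series": "0 0 0 0 0 0 0;0 0 0 0 0 0 0;0 0 0 0 0 0 0"
}}

```text
clock: 8.72
ee_pos: [592.4, -95.9, 145.8]
tool_rot: [3.14, -0.001, 1.334]
ft_force: [5.0, 5.2, -2.2]
grip_width: 36.0
```

```bash
python3 m.py 4
```

```text
8.725 [592.4150618  -95.90704744 145.75588139] [ 1.79895594e+02 -8.37001232e-02  7.64579096e+01] -1.515512710638018 [ 4.96292537  5.180877   -2.22658371] [-0.16954772 -0.19912317  0.02297318] 35.99410213834539
```

View pics/top4.png

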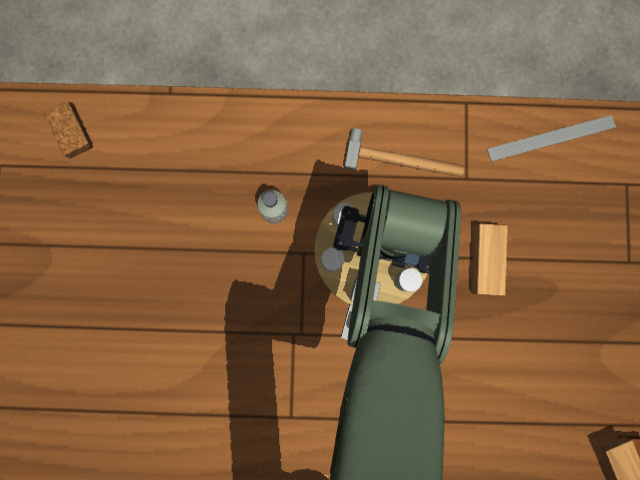

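View pics/side4.png

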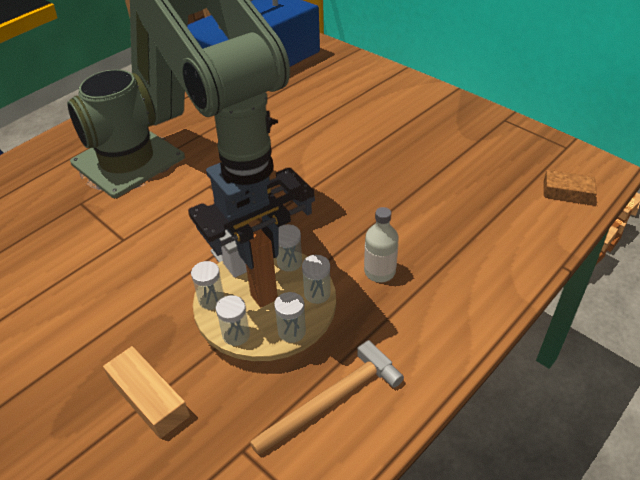

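The top view is mostly blocked by the arm, with one lid visible at (410,280) and the tin's edge near (365,290). In the side view the tin is behind the finger at (233,258), and four jar lids are clear. I'll get the carousel angle from those lids.

```bash
python3 - <<'E'
from h import *
A=np.array([591.7,-97.9])
for n in("side0","side4","top4"):
    c=pickle.load(open(n+".pkl","rb"))
    v,u=np.mgrid[0:480,0:640]; p=cv2.undistortPoints(np.c_[u.ravel(),v.ravel()].astype(float).reshape(-1,1,2),K(c),np.array(c["D"])).reshape(-1,2)
    X=((np.c_[p,np.ones(len(p))]*c["z_map"].ravel()[:,None]-c["t"])@c["R"]).reshape(480,640,3)
    d=np.hypot(X[...,0]-A[0],X[...,1]-A[1])
    m=((abs(X[...,2]-119.5)<4)&(d<135)&(d>55)).astype(np.uint8)
    cs,_=cv2.findContours(m,0,1)
    for q in cs:
        if cv2.contourArea(q)<25: continue
        W=ray(c,q.reshape(-1,2),120)[:,:2].astype(np.float32)
        (x,y),r=cv2.minEnclosingCircle(W)
        print(n,q.reshape(-1,2).mean(0).round(),cv2.contourArea(q),"c",round(x,1),round(y,1),"r",round(r,1),"rad",round(np.hypot(x-A[0],y-A[1]),1),"ang",round(np.degrees(np.arctan2(y-A[1],x-A[0])),1), "rect",cv2.minAreaRect(W)[1:])
E
```

```text
side0 [230. 308.] 518.5 c 620.5 -186.6 r 25.8 rad 93.3 ang -72.0 rect ((46.00166702270508, 47.788368225097656), 19.61703872680664)
side0 [288. 304.] 542.5 c 681.9 -121.5 r 25.3 rad 93.2 ang -14.7 rect ((45.38786315917969, 49.1857795715332), 44.22426986694336)
side0 [205. 272.] 463.0 c 530.4 -164.5 r 25.8 rad 90.5 ang -132.6 rect ((46.68645095825195, 50.660919189453125), 51.586669921875)
side0 [316. 266.] 633.5 c 657.0 -32.5 r 34.9 rad 92.4 ang 45.1 rect ((48.827659606933594, 53.707481384277344), 45.474979400634766)
side0 [233. 237.] 370.5 c 504.1 -76.7 r 26.1 rad 90.1 ang 166.4 rect ((42.798824310302734, 50.49620056152344), 42.031307220458984)
side0 [287. 234.] 401.5 c 568.3 -11.6 r 26.7 rad 89.4 ang 105.1 rect ((47.44603729248047, 49.78755569458008), 78.3544692993164)
side4 [230. 308.] 525.0 c 620.0 -186.7 r 25.0 rad 93.2 ang -72.4 rect ((44.86149215698242, 46.71513748168945), 42.46640396118164)
side4 [289. 305.] 534.0 c 682.3 -121.3 r 25.7 rad 93.5 ang -14.5 rect ((45.72517395019531, 48.89027404785156), 42.089149475097656)
side4 [205. 272.] 470.5 c 531.0 -164.5 r 25.6 rad 90.1 ang 
[... 406 characters left out ...]
3523750305176, 26.38071060180664), 25.204330444335938)
side4 [288. 234.] 353.0 c 567.5 -10.5 r 25.7 rad 90.7 ang 105.4 rect ((38.39458084106445, 51.15867614746094), 45.95766067504883)
top4 [376. 291.] 58.5 c 504.5 -97.6 r 17.7 rad 87.2 ang 179.8 rect ((9.531579971313477, 35.277313232421875), 76.93951416015625)
top4 [410. 279.] 401.0 c 528.7 -164.7 r 23.4 rad 91.8 ang -133.3 rect ((45.63703918457031, 45.028099060058594), 46.259586334228516)
top4 [332. 258.] 384.5 c 565.6 -9.8 r 23.0 rad 91.9 ang 106.5 rect ((43.527923583984375, 43.49875259399414), 1.5938546657562256)
top4 [340. 210.] 120.5 c 656.3 -29.0 r 22.9 rad 94.4 ang 46.8 rect ((25.17998695373535, 45.870914459228516), 52.28452682495117)
```

```bash
python3 -c "
from rig import manip
print(manip.hand_in()); s=manip.get_state(); print(s['clock'],s['grip_width'],s['tool_rot'])"
```

```text
the job is handed in; nothing more can be done
None
the job is handed in; nothing more can be done
```

The tin now stands at the front, in line with the pointer, and I handed the job in with the gripper still closed on the post. I gripped the post with a 40 N setting and turned the carousel about 120° anticlockwise, seen from above. The hand-in call gives no verdict.

**Tin position:** the tin's bearing should be about 166.4°, and the pointer measured 166.1–166.5°. That is about 1° off, or roughly 1–2 mm at the tin, against the 12 mm allowed. I worked this out from the visible jar lids and the wrist angle, because the arm hid most of the tin. The piece of the tin's edge visible from above had the right direction.

**Grip and stillness:** the fingers were 36 mm apart on the 36 mm post, and the side force on the wrist was about 7 N. The pose stayed steady over the final wait. I did not measure the finger force on the post directly.

**Other objects:** the glue bottle, offcut and hammer looked unmoved in the last pictures; I did not measure them again. The clock stood at about 8.7 s of the 51 s allowed.

The two cameras disagreed by about 1° on absolute lid angles (calibration error). They agreed within about 0.5° on how far the carousel turned. No check failed.

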